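Carry on loading the sample loader in dot order and start it with the pedal

TASK

The sample loader's one-dot pocket is already filled; fill the other two in order: slide the low tin along the bench into the two-dot pocket until it rests against the back wall, then slide the wide amber jar with the black cap the same way into the three-dot pocket, without lifting or tipping either. Then press the loader's spring pedal fully down to its stop, hold it there for a moment and let it come back up. Leave the steel can in the one-dot pocket and everything else on the bench where it is.

Things in the scene. Friction and masses are not known exactly. Their poses are not given: they have to be found in the camera images.
- pocket1: Fixed loader pocket, one raised dot on top of its back block. The vessel slides in along the bench (no floor). Inner width 98 mm; back block 118 wide, 36 thick, 60 high; side walls 10 thick, 35 high, reaching 55 mm out from the back wall. Origin: bench level, middle of the back wall's inner face; x points from mouth to back wall, y along it. Pockets 120 mm apart, any order.
- pocket2: Fixed loader pocket, two raised dots on top of its back block. The vessel slides in along the bench (no floor). Inner width 98 mm; back block 118 wide, 36 thick, 60 high; side walls 10 thick, 35 high, reaching 55 mm out from the back wall. Origin: bench level, middle of the back wall's inner face; x points from mouth to back wall, y along it. Pockets 120 mm apart, any order.
- pocket3: Fixed loader pocket, three raised dots on top of its back block. The vessel slides in along the bench (no floor). Inner width 98 mm; back block 118 wide, 36 thick, 60 high; side walls 10 thick, 35 high, reaching 55 mm out from the back wall. Origin: bench level, middle of the back wall's inner face; x points from mouth to back wall, y along it. Pockets 120 mm apart, any order.
- tin: Loose low round aluminium tin with flat lid, 90 mm across, 42 mm tall, about 0.35 kg, standing on the bench. Origin: centre of its underside; z up its axis.
- jar: Loose round amber glass jar with paper label and wide black cap, 80 mm across, 82 mm tall in all (cap 75 mm across, upper 18 mm), about 0.45 kg, standing on the bench. Origin: centre of its underside; z up its axis.
- can: Loose round steel can with small black screw cap, 80 mm across, 80 mm tall, standing in pocket 1 from the start. Origin: centre of its underside.
- pedal (a joint): Angle of the hinged spring pedal, rad: 0 released (front edge raised), 0.26 down on its stop. Pressing takes about 3 to 9 N at the pad; it springs back when let go.
- pedal_pad (a point): Point to press: on top of the pedal's ribbed steel plate (95 x 66 mm, 8 mm thick), 17 mm from its raised free edge. About 49 mm above the bench when released, about 20 mm lower on the stop. It turns with the plate.
- pedal_base: Fixed dark steel base plate of the pedal, 115 x 84 x 10 mm. Origin: centre of its underside; x points from the pedal's free edge towards its hinge, which lies 45 mm from the origin along x, 22 mm up. May stand at the left or at the right end of the work area.
- scale: Bystander: fixed small grey bench scale with round pan, 110 x 84 x 36 mm, at the end of the work area where the pedal is not. Origin: centre of its underside.
- loader: Fixed white housing with a red top panel behind the pockets, 110 x 380 x 55 mm. Origin: at bench level, middle of the pocket row, in line with the back walls' inner faces; the housing begins 38 mm behind it along x.
- vial_block: Bystander: loose grey plastic block 60 x 125 x 40 mm with eight small round holes. Origin: centre of its underside.
- spatula: Bystander: loose spatula 170 mm long lying flat, black handle. Origin: centre of its underside or handle line.
- tall_bottle: Bystander: loose amber bottle, 68 mm across, 200 mm tall. Origin: centre of its underside.
- beaker: Bystander: loose glass beaker, 70 mm across, 90 mm tall. Origin: centre of its underside.
- small_jar: Bystander: loose small amber jar, 56 mm across, 70 mm tall. Origin: centre of its underside.
- grease_can: Bystander: loose plain aluminium can, 60 mm across, 80 mm tall. Origin: centre of its underside.
Mind the look-alikes: they are no part of the job. What is shaped like the jar but blue is not meant.

How it is judged:
By the outcome, as a careful person would: the job done as asked, in the order asked, and still so for the second after the job is handed in, with the robot touching nothing.
It also fails if it takes over 72 s, if anything falls off the work surface, if the arm or the gripper's body presses on something with over 40 N, if the wrist force passes 120 N, or if a joint passes its speed limit or range.

ROBOT

A 6-joint arm with a two-finger parallel gripper is mounted at the origin on the work surface. World frame = base frame: x ahead of the robot, y to its left, z up, the work surface at z = 0. Lengths are in m, angles in degrees, forces in N, time in s.
With the tool pointing down it reaches from about 0.25 to 0.725 m from the base axis. Payload 9.7 kg.
Tool frame: the origin (TCP) lies at the centre of the arm's flange, where the gripper is bolted on; the fingertips stand bot.tips_ahead ahead of it and the grasp point (between the pads) lies 155 mm ahead of it (bot.tips_ahead is the distance from the TCP to the fingertips, in m); z points along the fingers, y is the line along which they close (so a half turn about z gives the same grasp; the last joint's range is limited). The gripper opens to 85 mm and grips with 20 to 120 N. Pads are 22 mm wide; open, the fingers measure 114 mm over their backs; the gripper's body (76 mm by 85 mm) begins 54 mm behind the grasp point. The pads swing forward as they close: fully open they stand 13 mm farther back than shut.
Start: joints at [76.203, 4.979, 10.078, 95.1, 0, 90], TCP at [0.131, 0.534, 0.405] pointing down, gripper open.
Joint ranges: [-179.16, 179.16], [-48.56, 103.87], [-65.8, 70.77], [-126.05, 130.52], [-82.76, 87.17], [-180, 180]. Speed limits (degrees/s): [127.2, 127.2, 147.25, 180, 180, 180].

INTERFACE

Orientations are given as [roll, pitch, yaw] about the fixed x, y, z axes, in that order (R = Rz(yaw) Ry(pitch) Rx(roll)).
In Python, from workcell import bot gives the robot as it stands.
- The arm moves only by the tool drive_tool, never from a script. Its argument "plan" is a list of rows, each an object of numbers: "dx", "dy", "dz": the shift along the tool's x, y, z in m; "roll": the turn about the tool's z in rad; "hand": the finger opening in m, from 0 to 0.0854. In form: [{"dx": .., "dy": .., "dz": .., "roll": .., "hand": ..}, ...]. A call has 1 to 20 rows; each row is the pose to reach, as a shift and turn from the pose commanded when the call began, along the tool's axes at that moment; what a row does not reach only later rows make up. A row lasts 1/12 s, in which the tool goes at most 41.7 mm and 7.16 degrees, less where a joint would pass 70% of its speed; a pose out of reach is approached as far as the arm can. A call with a gripper value outside its range is refused whole. The fingers move at their own pace and stop on an object; "force" is the grip in N (left out, the last holds). Time passes only in rows, so rows that repeat a pose let the fingers close. It gives the time, the measured TCP pose, the force and the opening at its end, in the units of the state.
- bot.get_obs(): the state, without advancing time (a new reading comes with each control period).
- bot.camera(name): name is "scene" or "top" or "wrist"; returns a dict with "frame" (480x640x3 uint8, red, green, blue), "z_map" (480x640 float32, m along the optical axis (not along the pixel's ray), 0 where there is no reading), "mtx" (3x3 intrinsics, pixels), "R" (3x3) and "t" (3): a world point X has camera coordinates R X + t. Camera axes: x right, y down, z forward; pixel columns grow to the right and rows downward; lengths in m; the calibration is good to about 2 mm. A picture is of the moment at which its call begins.
- bot.job_done(): hands the job in, once; it reports no verdict.
The state is a dict: "time": time; "q": joint angles; "qd": joint speeds; "joint_efforts": joint torques, N m; "ee_pos": TCP position; "tcp_rot": TCP orientation; "wrist_force": force on the tool from outside, world axes, zero at the start; "torque": the same for the moment, N m; "opening": finger opening in m.
Only numpy, scipy, OpenCV 4.12 (cv2) and the standard library are available. Lean on these libraries where they do the work, as an engineer would, in place of code of your own. Each camera call takes 0.05 s, during which the arm holds its last target. There are 200 camera calls.

## Working session

There is one attempt and no reset: what is moved stays moved. The work goes in short steps, Python scripts to look and compute and a tool call to move; the robot and the scene stay as the last step left them, time stands still between calls to the robot, and variables do not carry over. Pictures are saved under pics/ and viewed, on a budget of 10 in all, crops included, one or two more only if the job needs it, and the job is handed in when it is done.

Besides the shell and the picture viewer there is one more tool, called as name(argument=value, ...), one argument or row to a line, values as JSON. drive_tool: Moves the arm, as the interface text tells. Its arguments: {"type":"object","properties":{"plan":{"type":"array","items":{"type":"object","properties":{"dx":{"type":"number"},"dy":{"type":"number"},"dz":{"type":"number"},"roll":{"type":"number"},"hand":{"type":"number"}}}},"force":{"type":"number"}},"required":["plan"]}

```bash
mkdir -p pics; ls
cat > h.py <<'E'
import numpy as np, cv2
from workcell import bot
def cloud(c):
    z=c["z_map"]; v,u=np.mgrid[0:480,0:640]; K=c["mtx"]
    p=np.stack([(u-K[0,2])/K[0,0]*z,(v-K[1,2])/K[1,1]*z,z],-1)
    return (p-c["t"])@c["R"]   # R^T (p-t)
def save(n,f): cv2.imwrite(n,f[...,::-1])
E
python3 - <<'E'
from h import *
print(bot.get_obs(), bot.tips_ahead)
for n in ("top","scene"):
    c=bot.camera(n); save(f"pics/{n}0.png",c["frame"]); np.savez(f"{n}0.npz",**c)
    print(n,c["mtx"],-c["R"].T@c["t"],c["R"])
E
```

```text
pics
{'time': 0.0, 'q': array([ 7.62041757e+01,  5.00855612e+00,  1.00338074e+01,  9.50984497e+01,
       -3.20401374e-04,  9.00002231e+01]), 'qd': array([ 0.0432131 ,  0.0246892 , -0.04600922,  0.01956166, -0.02899794,
       -0.06935196]), 'joint_efforts': array([ 2.81024717e-03, -5.20389998e+01,  4.64803648e+01,  1.60668843e-02,
        1.78811970e-04, -7.78051970e-07]), 'ee_pos': array([0.1311535 , 0.53412681, 0.40400154]), 'tcp_rot': array([-1.79926802e+02,  3.20686157e-04,  1.66203953e+02]), 'wrist_force': array([ 0.14434614, -0.57200477, -0.35396996]), 'torque': array([ 0.03890591, -0.0126337 , -0.01449166]), 'opening': 0.08553266752398177} 0.1734
top [[493.4493603    0.         322.54089966]
 [  0.         493.4493603  242.59442524]
 [  0.           0.           1.        ]] [ 0.33448771 -0.00867885  1.28128492] [[ 0.02727345 -0.99957103 -0.01067306]
 [-0.98992413 -0.02552305 -0.13927953]
 [ 0.13894737  0.01436415 -0.99019559]]
scene [[583.26896701   0.         325.74424631]
 [  0.         583.26896701 237.34492083]
 [  0.           0.           1.        ]] [1.51616569 0.22082641 1.23439883] [[-0.22678928  0.97393901  0.00307007]
 [ 0.72791622  0.17159355 -0.6638476 ]
 [-0.64707388 -0.14831876 -0.74786158]]
```

View pics/top0.png

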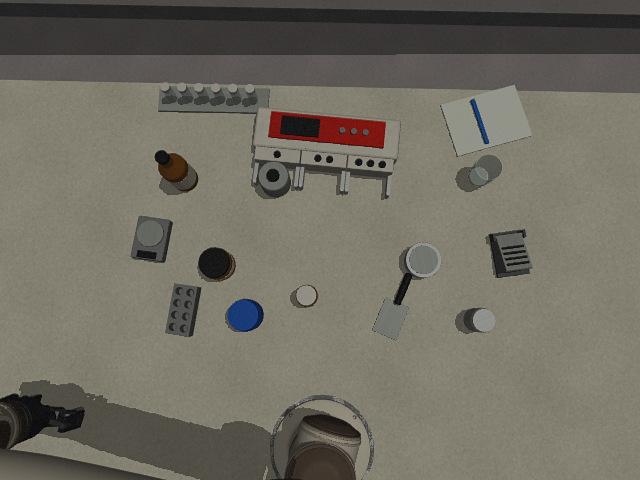

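View pics/scene0.png

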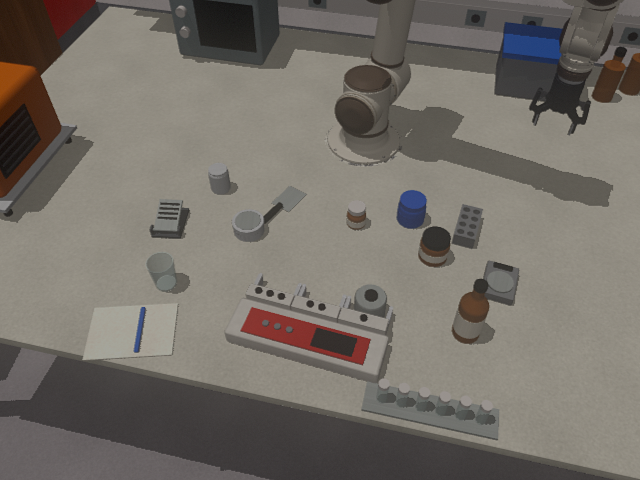

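The top view shows the jar cap at (215,264), the tin at (423,260) beside the spatula handle, the can in the one-dot pocket at (274,178), the two-dot pocket at about (324,160), the three-dot pocket at about (370,165) and the pedal at (511,253). The scene view agrees. The blue jar is a decoy.

Run:
```python
from h import *
c=dict(np.load("top0.npz")); P=cloud(c); f=c["frame"]
hsv=cv2.cvtColor(f,cv2.COLOR_RGB2HSV)
def circ(n,u,v,lo,hi,r=40):
    m=np.zeros((480,640),bool); m[v-r:v+r,u-r:u+r]=1
    m&=(P[...,2]>lo)&(P[...,2]<hi)
    n_,l,s,_=cv2.connectedComponentsWithStats(m.astype(np.uint8)); k=l[v,u]
    q=P[l==k] if k else P[m]
    (x,y),R=cv2.minEnclosingCircle(q[:,:2].astype(np.float32)); print(n,len(q),(x,y),2*R,np.median(q[:,2]),q[:,:2].mean(0))
circ("tin",423,260,.035,.05); circ("jar",215,264,.074,.09); circ("can",270,190,.07,.09)
circ("blue",244,315,.06,.1); circ("small",306,295,.06,.08); circ("beaker",485,175,.08,.1)
circ("grease",483,320,.07,.09)
def rect(n,u0,u1,v0,v1,lo,hi):
    m=np.zeros((480,640),bool); m[v0:v1,u0:u1]=1; m&=(P[...,2]>lo)&(P[...,2]<hi)
    q=P[m][:,:2].astype(np.float32); r=cv2.minAreaRect(q); print(n,len(q),r,np.median(P[m][:,2]))
    print(cv2.boxPoints(r).round(4).tolist())
rect("blocks",245,400,140,180,.057,.066)
rect("housing",245,410,100,175,.045,.066)
rect("pedal",485,540,225,280,.02,.06)
rect("scale",125,180,210,270,.015,.045)
rect("loaderwalls",330,400,165,205,.028,.04)
# dots: dark pixels on block band
d=(hsv[...,2]<60); d[:147]=0; d[170:]=0; d[:,:265]=0; d[:,390:]=0
n,l,s,ce=cv2.connectedComponentsWithStats(d.astype(np.uint8))
for i in range(1,n):
    if s[i,4]>8:
        u,v=ce[i].astype(int); print("dot",ce[i],s[i,4],P[v,u])
print("pedal z along", [P[v,512].round(3).tolist() for v in range(228,278,4)])
```

```text
tin 990 (0.4725155532360077, -0.2450244128704071) 0.09059863537549973 0.04317802185800275 [ 0.47164835 -0.24430537]
jar 733 (0.44861310720443726, 0.275722473859787) 0.07678619772195816 0.08210638076433142 [0.44763708 0.27454842]
can 604 (0.6718266606330872, 0.13817697763442993) 0.07900119572877884 0.0733527002675245 [0.67110579 0.13892449]
blue 790 (0.322735458612442, 0.1954858899116516) 0.07756892591714859 0.08199435438151428 [0.32248164 0.19528683]
small 324 (0.3746597170829773, 0.04631584882736206) 0.049669720232486725 0.06996021647572062 [0.37469017 0.0465639 ]
beaker 196 (0.7035183906555176, -0.39864832162857056) 0.0737592801451683 0.08881877965680789 [ 0.70505289 -0.40106179]
grease 462 (0.3261106014251709, -0.38196346163749695) 0.05855187028646469 0.08051928140987083 [ 0.3258547 -0.3805614]
blocks 1716 ((0.7226943373680115, 0.01265321671962738), (0.10308060050010681, 0.3556598424911499), 3.4150748252868652) 0.06063803880420408
[[0.6607000231742859, 0.18709999322891235], [0.6818000078201294, -0.1678999960422516], [0.7846999764442444, -0.16179999709129333], [0.7634999752044678, 
[... 1452 characters left out ...]
 38 [0.72021596 0.00090883 0.06646142]
dot [358.2   161.925] 40 [ 0.71636601 -0.07543226  0.06777004]
dot [266.77777778 161.44444444] 9 [0.71596997 0.16087159 0.05098205]
dot [370.05  162.925] 40 [ 0.71490481 -0.10602964  0.06638051]
dot [381.87179487 164.12820513] 39 [ 0.70946823 -0.13372289  0.06914325]
dot [309.49787234 166.51489362] 235 [0.70724552 0.04975962 0.04460159]
pedal z along [[0.566, -0.485, 0.001], [0.553, -0.481, 0.011], [0.54, -0.475, 0.028], [0.529, -0.474, 0.029], [0.518, -0.472, 0.034], [0.507, -0.47, 0.04], [0.497, -0.469, 0.041], [0.486, -0.468, 0.044], [0.475, -0.465, 0.051], [0.466, -0.465, 0.049], [0.455, -0.463, 0.054], [0.449, -0.478, 0.012], [0.44, -0.482, 0.002]]
```

```bash
cat >> h.py <<'E'
def rel(*targets):
    "world targets (x,y,z,yaw deg) -> dx,dy,dz,roll from the current pose (tool down)"
    o=bot.get_obs(); p=o["ee_pos"]; y=np.radians(o["tcp_rot"][2])
    print("at",p.round(4),o["tcp_rot"].round(1),"F",o["wrist_force"].round(1),"t",round(o["time"],2),"tips",bot.tips_ahead,"open",round(o["opening"],4))
    ex=np.array([np.cos(y),np.sin(y)]); ey=np.array([np.sin(y),-np.cos(y)])
    for t in targets:
        d=np.array(t[:2])-p[:2]; r=-np.radians((t[3]-np.degrees(y)+180)%360-180)
        print("dx %.3f dy %.3f dz %.3f roll %.3f"%(d@ex,d@ey,p[2]-t[2],r), t)
E
python3 -c "
from h import *
rel((.407,-.296,.30,38.5),(.407,-.296,.185,38.5))"
```

```text
at [0.1311 0.5341 0.404 ] [-179.9   -0.   166.2] F [ 0.   0.4 -0.9] t 0.1 tips 0.1734 open 0.0855
dx -0.466 dy -0.740 dz 0.104 roll 2.229 (0.407, -0.296, 0.3, 38.5)
dx -0.466 dy -0.740 dz 0.219 roll 2.229 (0.407, -0.296, 0.185, 38.5)
```

drive_tool(
  plan=[
    {"dx": -0.466, "dy": -0.74, "dz": 0.0, "roll": 2.229, "hand": 0.05},
    {"dx": -0.466, "dy": -0.74, "dz": 0.0, "roll": 2.229, "hand": 0.05},
    {"dx": -0.466, "dy": -0.74, "dz": 0.0, "roll": 2.229, "hand": 0.05},
    {"dx": -0.466, "dy": -0.74, "dz": 0.0, "roll": 2.229, "hand": 0.05},
    {"dx": -0.466, "dy": -0.74, "dz": 0.0, "roll": 2.229, "hand": 0.05},
    {"dx": -0.466, "dy": -0.74, "dz": 0.0, "roll": 2.229, "hand": 0.05},
    {"dx": -0.466, "dy": -0.74, "dz": 0.0, "roll": 2.229, "hand": 0.05},
    {"dx": -0.466, "dy": -0.74, "dz": 0.0, "roll": 2.229, "hand": 0.05},
    {"dx": -0.466, "dy": -0.74, "dz": 0.0, "roll": 2.229, "hand": 0.05},
    {"dx": -0.466, "dy": -0.74, "dz": 0.0, "roll": 2.229, "hand": 0.05},
    {"dx": -0.466, "dy": -0.74, "dz": 0.0, "roll": 2.229, "hand": 0.05},
    {"dx": -0.466, "dy": -0.74, "dz": 0.0, "roll": 2.229, "hand": 0.05},
    {"dx": -0.466, "dy": -0.74, "dz": 0.0, "roll": 2.229, "hand": 0.05},
    {"dx": -0.466, "dy": -0.74, "dz": 0.0, "roll": 2.229, "hand": 0.05},
    {"dx": -0.466, "dy": -0.74, "dz": 0.0, "roll": 2.229, "hand": 0.05},
    {"dx": -0.466, "dy": -0.74, "dz": 0.0, "roll": 2.229, "hand": 0.05},
    {"dx": -0.466, "dy": -0.74, "dz": 0.0, "roll": 2.229, "hand": 0.05},
    {"dx": -0.466, "dy": -0.74, "dz": 0.0, "roll": 2.229, "hand": 0.05},
    {"dx": -0.466, "dy": -0.74, "dz": 0.0, "roll": 2.229, "hand": 0.05},
    {"dx": -0.466, "dy": -0.74, "dz": 0.0, "roll": 2.229, "hand": 0.05},
  ],
)

```text
time: 1.77
ee_pos: [0.3906, -0.2483, 0.4044]
tcp_rot: [-180.0, -0.0, 38.4]
wrist_force: [1.0, 0.9, 0.1]
opening: 0.0498
```

```bash
python3 -c "
from h import *
rel((.407,-.296,.25,38.5),(.407,-.296,.185,38.5)); print(bot.get_obs()['q'])"
```

```text
at [ 0.3906 -0.2483  0.4044] [-180.    -0.    38.4] F [1.  0.9 0.1] t 1.77 tips 0.1734 open 0.0498
dx -0.017 dy 0.048 dz 0.154 roll -0.003 (0.407, -0.296, 0.25, 38.5)
dx -0.017 dy 0.048 dz 0.219 roll -0.003 (0.407, -0.296, 0.185, 38.5)
[-3.24383658e+01 -6.90122391e+00 -1.67234391e+00  9.52316387e+01
  6.27452322e-03  1.09210829e+02]
```

drive_tool(
  plan=[
    {"hand": 0.05},
    {"hand": 0.05},
  ],
)

```text
invalid input at $.plan[0]: expected keys dx, dy, dz, roll, hand
```

```bash
python3 -c "
from h import *
rel((.407,-.296,.25,38.5),(.407,-.296,.185,38.5))"
```

```text
at [ 0.3906 -0.2483  0.4044] [-180.    -0.    38.4] F [1.  0.9 0.1] t 1.77 tips 0.1734 open 0.0498
dx -0.017 dy 0.048 dz 0.154 roll -0.003 (0.407, -0.296, 0.25, 38.5)
dx -0.017 dy 0.048 dz 0.219 roll -0.003 (0.407, -0.296, 0.185, 38.5)
```

drive_tool(
  plan=[
    {"dx": -0.017, "dy": 0.04, "dz": 0, "roll": 0, "hand": 0.05},
    {"dx": -0.017, "dy": 0.04, "dz": 0.04, "roll": 0, "hand": 0.05},
    {"dx": -0.017, "dy": 0.04, "dz": 0.08, "roll": 0, "hand": 0.05},
    {"dx": -0.017, "dy": 0.04, "dz": 0.12, "roll": 0, "hand": 0.05},
    {"dx": -0.017, "dy": 0.04, "dz": 0.15, "roll": 0, "hand": 0.05},
    {"dx": -0.017, "dy": 0.04, "dz": 0.15, "roll": 0, "hand": 0.05},
    {"dx": -0.017, "dy": 0.04, "dz": 0.15, "roll": 0, "hand": 0.05},
  ],
)

```text
time: 2.35
ee_pos: [0.4019, -0.2874, 0.254]
tcp_rot: [-179.8, 0.0, 38.5]
wrist_force: [0.1, -0.4, 1.5]
opening: 0.0498
```

```bash
python3 -c "
from h import *
rel((.407,-.296,.185,38.5))
c=bot.camera('wrist');save('pics/w1.png',c['frame'])"
```

```text
at [ 0.4019 -0.2874  0.254 ] [-179.8    0.    38.5] F [ 0.1 -0.4  1.5] t 2.35 tips 0.1734 open 0.0498
dx -0.001 dy 0.010 dz 0.069 roll -0.000 (0.407, -0.296, 0.185, 38.5)
```

View pics/w1.png

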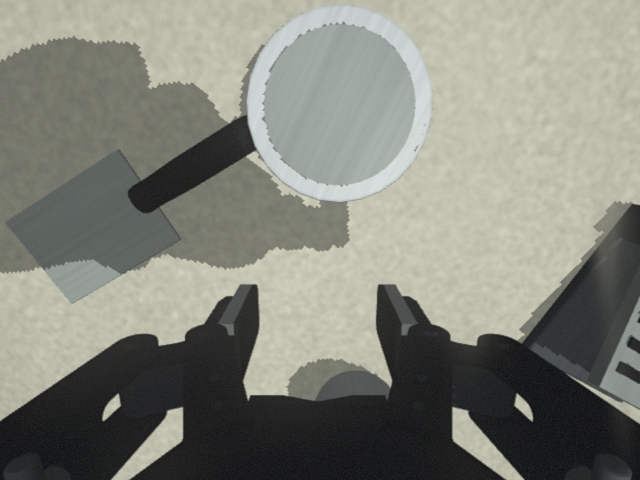

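The wrist view shows the tin at (340,103), slightly right of the finger axis, with the spatula handle meeting its rim at (250,135). I'll push the tin up and away from the handle.

drive_tool(
  plan=[
    {"dx": 0, "dy": 0.01, "dz": 0.035, "roll": 0, "hand": 0.05},
    {"dx": 0, "dy": 0.01, "dz": 0.069, "roll": 0, "hand": 0.05},
    {"dx": 0, "dy": 0.01, "dz": 0.069, "roll": 0, "hand": 0.05},
    {"dx": 0.015, "dy": 0.01, "dz": 0.069, "roll": 0, "hand": 0.05},
    {"dx": 0.025, "dy": 0.01, "dz": 0.069, "roll": 0, "hand": 0.05},
    {"dx": 0.032, "dy": 0.01, "dz": 0.069, "roll": 0, "hand": 0.05},
    {"dx": 0.037, "dy": 0.01, "dz": 0.069, "roll": 0, "hand": 0.05},
    {"dx": 0.042, "dy": 0.01, "dz": 0.069, "roll": 0, "hand": 0.05},
    {"dx": 0.048, "dy": 0.01, "dz": 0.069, "roll": 0, "hand": 0.05},
    {"dx": 0.055, "dy": 0.01, "dz": 0.069, "roll": 0, "hand": 0.05},
    {"dx": 0.062, "dy": 0.01, "dz": 0.069, "roll": 0, "hand": 0.05},
    {"dx": 0.069, "dy": 0.01, "dz": 0.069, "roll": 0, "hand": 0.05},
    {"dx": 0.076, "dy": 0.01, "dz": 0.069, "roll": 0, "hand": 0.05},
    {"dx": 0.083, "dy": 0.01, "dz": 0.069, "roll": 0, "hand": 0.05},
    {"dx": 0.09, "dy": 0.01, "dz": 0.069, "roll": 0, "hand": 0.05},
    {"dx": 0.096, "dy": 0.01, "dz": 0.069, "roll": 0, "hand": 0.05},
    {"dx": 0.1, "dy": 0.01, "dz": 0.069, "roll": 0, "hand": 0.05},
    {"dx": 0.102, "dy": 0.01, "dz": 0.069, "roll": 0, "hand": 0.05},
    {"dx": 0.09, "dy": 0.01, "dz": 0.069, "roll": 0, "hand": 0.05},
    {"dx": 0.06, "dy": 0.01, "dz": 0.06, "roll": 0, "hand": 0.05},
  ],
)

```text
time: 4.07
ee_pos: [0.4559, -0.2571, 0.1929]
tcp_rot: [-179.9, -0.0, 38.7]
wrist_force: [0.2, -1.2, -0.0]
opening: 0.0501
```

```bash
cat >> h.py <<'E'
def blob(lo,hi,x0,x1,y0,y1,c=None):
    "enclosing circle of the biggest top-camera blob in a height band and xy box"
    c=c or bot.camera("top"); P=cloud(c)
    m=(P[...,2]>lo)&(P[...,2]<hi)&(P[...,0]>x0)&(P[...,0]<x1)&(P[...,1]>y0)&(P[...,1]<y1)
    n,l,s,_=cv2.connectedComponentsWithStats(m.astype(np.uint8)); k=1+np.argmax(s[1:,4])
    q=P[l==k]; (x,y),R=cv2.minEnclosingCircle(q[:,:2].astype(np.float32)); print("blob",len(q),round(x,4),round(y,4),"d",round(2*R,4)); return c
E
python3 -c "
from h import *
rel()
c=blob(.036,.049,.4,.7,-.3,.05); save('pics/top1.png',c['frame'])"
```

```text
at [ 0.4559 -0.2571  0.1929] [-179.9   -0.    38.7] F [ 0.2 -1.2 -0. ] t 4.07 tips 0.1734 open 0.0501
blob 963 0.5266 -0.2023 d 0.0911
```

View pics/top1.png

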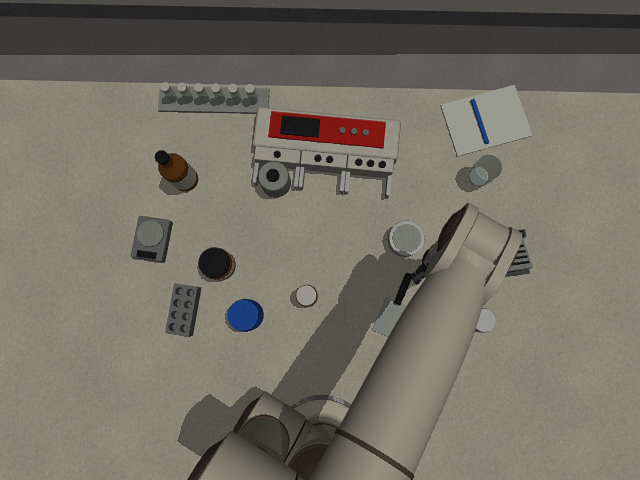

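The tin slid cleanly to (406,238) px, which is (0.527,-0.202), and the spatula did not move. The next push goes along +y to the front of the two-dot pocket.

```bash
python3 -c "
from h import *
rel((.456,-.287,.26,85.5),(.52,-.287,.26,85.5),(.52,-.287,.185,85.5))"
```

```text
at [ 0.4524 -0.2603  0.1953] [-1.799e+02  1.000e-01  3.850e+01] F [ 0.4 -4.7  1.5] t 4.12 tips 0.1734 open 0.0502
dx -0.014 dy 0.023 dz -0.065 roll -0.820 (0.456, -0.287, 0.26, 85.5)
dx 0.036 dy 0.063 dz -0.065 roll -0.820 (0.52, -0.287, 0.26, 85.5)
dx 0.036 dy 0.063 dz 0.010 roll -0.820 (0.52, -0.287, 0.185, 85.5)
```

drive_tool(
  plan=[
    {"dx": -0.014, "dy": 0.023, "dz": -0.03, "roll": 0, "hand": 0.05},
    {"dx": -0.014, "dy": 0.023, "dz": -0.065, "roll": 0, "hand": 0.05},
    {"dx": 0.0, "dy": 0.035, "dz": -0.065, "roll": -0.82, "hand": 0.05},
    {"dx": 0.036, "dy": 0.063, "dz": -0.065, "roll": -0.82, "hand": 0.05},
    {"dx": 0.036, "dy": 0.063, "dz": -0.065, "roll": -0.82, "hand": 0.05},
    {"dx": 0.036, "dy": 0.063, "dz": -0.065, "roll": -0.82, "hand": 0.05},
    {"dx": 0.036, "dy": 0.063, "dz": -0.065, "roll": -0.82, "hand": 0.05},
    {"dx": 0.036, "dy": 0.063, "dz": -0.065, "roll": -0.82, "hand": 0.05},
    {"dx": 0.036, "dy": 0.063, "dz": -0.065, "roll": -0.82, "hand": 0.05},
    {"dx": 0.036, "dy": 0.063, "dz": -0.03, "roll": -0.82, "hand": 0.05},
    {"dx": 0.036, "dy": 0.063, "dz": 0.01, "roll": -0.82, "hand": 0.05},
    {"dx": 0.036, "dy": 0.063, "dz": 0.01, "roll": -0.82, "hand": 0.05},
    {"dx": 0.036, "dy": 0.063, "dz": 0.01, "roll": -0.82, "hand": 0.05},
  ],
)

```text
time: 5.2
ee_pos: [0.5215, -0.285, 0.1831]
tcp_rot: [-179.8, -0.1, 85.4]
wrist_force: [0.8, -0.1, 0.7]
opening: 0.0499
```

```bash
python3 -c "
from h import *
rel((.541,-.021,.185,85.5),(.536,-.08,.185,85.5))"
```

```text
at [ 0.5215 -0.285   0.1831] [-1.798e+02 -1.000e-01  8.540e+01] F [ 0.8 -0.1  0.7] t 5.2 tips 0.1734 open 0.0499
dx 0.265 dy -0.002 dz -0.002 roll -0.001 (0.541, -0.021, 0.185, 85.5)
dx 0.206 dy -0.002 dz -0.002 roll -0.001 (0.536, -0.08, 0.185, 85.5)
```

drive_tool(
  plan=[
    {"dx": 0.02, "dy": -0.001, "dz": 0, "roll": 0, "hand": 0.05},
    {"dx": 0.03, "dy": -0.001, "dz": 0, "roll": 0, "hand": 0.05},
    {"dx": 0.037, "dy": -0.002, "dz": 0, "roll": 0, "hand": 0.05},
    {"dx": 0.045, "dy": -0.002, "dz": 0, "roll": 0, "hand": 0.05},
    {"dx": 0.055, "dy": -0.002, "dz": 0, "roll": 0, "hand": 0.05},
    {"dx": 0.068, "dy": -0.002, "dz": 0, "roll": 0, "hand": 0.05},
    {"dx": 0.083, "dy": -0.002, "dz": 0, "roll": 0, "hand": 0.05},
    {"dx": 0.099, "dy": -0.002, "dz": 0, "roll": 0, "hand": 0.05},
    {"dx": 0.115, "dy": -0.002, "dz": 0, "roll": 0, "hand": 0.05},
    {"dx": 0.131, "dy": -0.002, "dz": 0, "roll": 0, "hand": 0.05},
    {"dx": 0.147, "dy": -0.002, "dz": 0, "roll": 0, "hand": 0.05},
    {"dx": 0.163, "dy": -0.002, "dz": 0, "roll": 0, "hand": 0.05},
    {"dx": 0.179, "dy": -0.002, "dz": 0, "roll": 0, "hand": 0.05},
    {"dx": 0.195, "dy": -0.002, "dz": 0, "roll": 0, "hand": 0.05},
    {"dx": 0.21, "dy": -0.002, "dz": 0, "roll": 0, "hand": 0.05},
    {"dx": 0.224, "dy": -0.002, "dz": 0, "roll": 0, "hand": 0.05},
    {"dx": 0.237, "dy": -0.002, "dz": 0, "roll": 0, "hand": 0.05},
    {"dx": 0.248, "dy": -0.002, "dz": 0, "roll": 0, "hand": 0.05},
    {"dx": 0.257, "dy": -0.002, "dz": 0, "roll": 0, "hand": 0.05},
    {"dx": 0.263, "dy": -0.002, "dz": 0, "roll": 0, "hand": 0.05},
  ],
)

```text
time: 6.87
ee_pos: [0.5417, -0.0217, 0.1848]
tcp_rot: [180.0, 0.0, 85.5]
wrist_force: [0.2, -3.6, 3.4]
opening: 0.0497
```

drive_tool(
  plan=[
    {"dx": 0.002, "dy": 0, "dz": 0, "roll": 0, "hand": 0.05},
    {"dx": -0.01, "dy": 0, "dz": 0, "roll": 0, "hand": 0.05},
    {"dx": -0.04, "dy": 0, "dz": -0.02, "roll": 0, "hand": 0.05},
    {"dx": -0.05, "dy": 0, "dz": -0.06, "roll": 0, "hand": 0.05},
    {"dx": -0.05, "dy": 0, "dz": -0.08, "roll": 0, "hand": 0.05},
  ],
)

```text
time: 7.28
ee_pos: [0.5374, -0.0754, 0.2674]
tcp_rot: [179.9, 0.0, 85.3]
wrist_force: [0.7, -0.1, 1.3]
opening: 0.0501
```

```bash
python3 -c "
from h import *
c=blob(.036,.049,.45,.63,-.1,.1); save('pics/top2.png',c['frame'])
rel()"
```

```text
blob 948 0.546 0.0272 d 0.0902
at [ 0.5383 -0.0749  0.2709] [179.6  -0.   85.3] F [-0.4 -0.8  3.3] t 7.33 tips 0.1734 open 0.05
```

```bash
python3 -c "
from h import *
rel((.467,.0332,.27,175.7),(.467,.0332,.185,175.7))"
```

```text
at [ 0.5383 -0.0749  0.2709] [179.6  -0.   85.3] F [-0.4 -0.8  3.3] t 7.33 tips 0.1734 open 0.05
dx 0.102 dy -0.080 dz 0.001 roll -1.577 (0.467, 0.0332, 0.27, 175.7)
dx 0.102 dy -0.080 dz 0.086 roll -1.577 (0.467, 0.0332, 0.185, 175.7)
```

drive_tool(
  plan=[
    {"dx": 0.102, "dy": -0.08, "dz": 0, "roll": -1.577, "hand": 0.05},
    {"dx": 0.102, "dy": -0.08, "dz": 0, "roll": -1.577, "hand": 0.05},
    {"dx": 0.102, "dy": -0.08, "dz": 0, "roll": -1.577, "hand": 0.05},
    {"dx": 0.102, "dy": -0.08, "dz": 0, "roll": -1.577, "hand": 0.05},
    {"dx": 0.102, "dy": -0.08, "dz": 0, "roll": -1.577, "hand": 0.05},
    {"dx": 0.102, "dy": -0.08, "dz": 0, "roll": -1.577, "hand": 0.05},
    {"dx": 0.102, "dy": -0.08, "dz": 0, "roll": -1.577, "hand": 0.05},
    {"dx": 0.102, "dy": -0.08, "dz": 0, "roll": -1.577, "hand": 0.05},
    {"dx": 0.102, "dy": -0.08, "dz": 0, "roll": -1.577, "hand": 0.05},
    {"dx": 0.102, "dy": -0.08, "dz": 0, "roll": -1.577, "hand": 0.05},
    {"dx": 0.102, "dy": -0.08, "dz": 0, "roll": -1.577, "hand": 0.05},
    {"dx": 0.102, "dy": -0.08, "dz": 0, "roll": -1.577, "hand": 0.05},
    {"dx": 0.102, "dy": -0.08, "dz": 0, "roll": -1.577, "hand": 0.05},
    {"dx": 0.102, "dy": -0.08, "dz": 0.04, "roll": -1.577, "hand": 0.05},
    {"dx": 0.102, "dy": -0.08, "dz": 0.08, "roll": -1.577, "hand": 0.05},
    {"dx": 0.102, "dy": -0.08, "dz": 0.084, "roll": -1.577, "hand": 0.05},
    {"dx": 0.102, "dy": -0.08, "dz": 0.084, "roll": -1.577, "hand": 0.05},
  ],
)

```text
time: 8.75
ee_pos: [0.4648, 0.0346, 0.1787]
tcp_rot: [-180.0, -0.3, 175.8]
wrist_force: [0.2, -0.2, 1.0]
opening: 0.0502
```

```bash
python3 -c "
from h import *
rel((.611,.0225,.185,175.7))"
```

```text
at [0.4648 0.0346 0.1787] [-180.    -0.3  175.8] F [ 0.2 -0.2  1. ] t 8.75 tips 0.1734 open 0.0502
dx -0.147 dy -0.001 dz -0.006 roll 0.002 (0.611, 0.0225, 0.185, 175.7)
```

drive_tool(
  plan=[
    {"dx": -0.02, "dy": -0.001, "dz": -0.006, "roll": 0, "hand": 0.05},
    {"dx": -0.03, "dy": -0.001, "dz": -0.006, "roll": 0, "hand": 0.05},
    {"dx": -0.037, "dy": -0.001, "dz": -0.006, "roll": 0, "hand": 0.05},
    {"dx": -0.045, "dy": -0.001, "dz": -0.006, "roll": 0, "hand": 0.05},
    {"dx": -0.055, "dy": -0.001, "dz": -0.006, "roll": 0, "hand": 0.05},
    {"dx": -0.065, "dy": -0.001, "dz": -0.006, "roll": 0, "hand": 0.05},
    {"dx": -0.075, "dy": -0.001, "dz": -0.006, "roll": 0, "hand": 0.05},
    {"dx": -0.085, "dy": -0.001, "dz": -0.006, "roll": 0, "hand": 0.05},
    {"dx": -0.095, "dy": -0.001, "dz": -0.006, "roll": 0, "hand": 0.05},
    {"dx": -0.105, "dy": -0.001, "dz": -0.006, "roll": 0, "hand": 0.05},
    {"dx": -0.115, "dy": -0.001, "dz": -0.006, "roll": 0, "hand": 0.05},
    {"dx": -0.123, "dy": -0.001, "dz": -0.006, "roll": 0, "hand": 0.05},
    {"dx": -0.13, "dy": -0.001, "dz": -0.006, "roll": 0, "hand": 0.05},
    {"dx": -0.135, "dy": -0.001, "dz": -0.006, "roll": 0, "hand": 0.05},
    {"dx": -0.139, "dy": -0.001, "dz": -0.006, "roll": 0, "hand": 0.05},
    {"dx": -0.142, "dy": -0.001, "dz": -0.006, "roll": 0, "hand": 0.05},
    {"dx": -0.144, "dy": -0.001, "dz": -0.006, "roll": 0, "hand": 0.05},
    {"dx": -0.145, "dy": -0.001, "dz": -0.006, "roll": 0, "hand": 0.05},
  ],
)

```text
time: 10.25
ee_pos: [0.6107, 0.0238, 0.1866]
tcp_rot: [-180.0, -0.0, 175.8]
wrist_force: [-2.6, 0.4, 0.1]
opening: 0.0501
```

drive_tool(
  plan=[
    {"dx": -0.001, "dy": 0, "dz": 0, "roll": 0, "hand": 0.05},
    {"dx": -0.002, "dy": 0, "dz": 0, "roll": 0, "hand": 0.05},
    {"dx": -0.002, "dy": 0, "dz": 0, "roll": 0, "hand": 0.05},
  ],
)

```text
time: 10.5
ee_pos: [0.6124, 0.0237, 0.1866]
tcp_rot: [-180.0, -0.0, 175.8]
wrist_force: [-4.0, 0.9, 0.7]
opening: 0.0497
```

```bash
python3 -c "
from h import *
blob(.038,.049,.58,.72,-.04,.068);rel()"
```

```text
Traceback (most recent call last):
  File "h.py", line 20, in blob
    n,l,s,_=cv2.connectedComponentsWithStats(m.astype(np.uint8)); k=1+np.argmax(s[1:,4])
                                                                      ~~~~~~~~~^^^^^^^^^
ValueError: attempt to get argmax of an empty sequence
```

drive_tool(
  plan=[
    {"dx": -0.001, "dy": 0, "dz": 0, "roll": 0, "hand": 0.05},
    {"dx": -0.002, "dy": 0, "dz": 0, "roll": 0, "hand": 0.05},
    {"dx": -0.003, "dy": 0, "dz": 0, "roll": 0, "hand": 0.05},
  ],
)

```text
time: 10.8
ee_pos: [0.6137, 0.0236, 0.1864]
tcp_rot: [-180.0, -0.3, 175.8]
wrist_force: [-21.5, 1.6, 10.1]
opening: 0.0503
```

drive_tool(
  plan=[
    {"dx": 0.02, "dy": 0, "dz": 0, "roll": 0, "hand": 0.05},
    {"dx": 0.06, "dy": 0, "dz": -0.01, "roll": 0, "hand": 0.05},
    {"dx": 0.1, "dy": 0, "dz": -0.05, "roll": 0, "hand": 0.04},
    {"dx": 0.1, "dy": -0.03, "dz": -0.09, "roll": 0, "hand": 0.04},
    {"dx": 0.1, "dy": -0.07, "dz": -0.12, "roll": 0, "hand": 0.04},
    {"dx": 0.1, "dy": -0.11, "dz": -0.12, "roll": 0, "hand": 0.04},
  ],
)

```text
time: 11.3
ee_pos: [0.5095, -0.0601, 0.3063]
tcp_rot: [-180.0, 0.4, 176.0]
wrist_force: [0.4, -0.1, 1.5]
opening: 0.0399
```

Run:
```python
from h import *
c=blob(.037,.049,.58,.72,-.04,.068); blob(.074,.09,.4,.5,.22,.33,c); blob(.065,.09,.6,.72,.09,.19,c)
P=cloud(c); P0=cloud(dict(np.load("top0.npz")))
m=(P0[...,2]>.025)&(P0[...,2]<.05)&(P0[...,0]<.43)&(P0[...,0]>.2)&(P0[...,1]>.29)&(P0[...,1]<.42)
r=cv2.minAreaRect(P0[m][:,:2].astype(np.float32)); print(r,cv2.boxPoints(r).round(3).tolist())
save('pics/top3.png',c['frame'][80:360,120:560]); rel()
```

```text
blob 659 0.6661 0.0324 d 0.1089
blob 732 0.4484 0.275 d 0.0758
blob 742 0.672 0.1389 d 0.0805
((0.3314620852470398, 0.3590100407600403), (0.06280820071697235, 0.12510623037815094), 83.3174057006836) [[0.26600000262260437, 0.33500000834465027], [0.38999998569488525, 0.32100000977516174], [0.3970000147819519, 0.382999986410141], [0.27300000190734863, 0.3970000147819519]]
at [ 0.5092 -0.0663  0.3071] [-179.8    0.5  175.8] F [-0.3 -5.1  1.2] t 11.35 tips 0.1734 open 0.0401
```

View pics/top3.png

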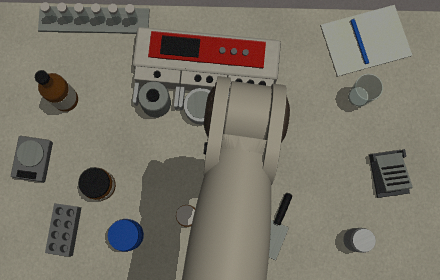

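```bash
python3 -c "
from h import *
rel((.439,.350,.305,97),(.439,.350,.198,97))"
```

```text
at [ 0.5092 -0.0663  0.3071] [-179.8    0.5  175.8] F [-0.3 -5.1  1.2] t 11.35 tips 0.1734 open 0.0401
dx 0.101 dy 0.410 dz 0.002 roll 1.375 (0.439, 0.35, 0.305, 97)
dx 0.101 dy 0.410 dz 0.109 roll 1.375 (0.439, 0.35, 0.198, 97)
```

drive_tool(
  plan=[
    {"dx": 0.1, "dy": 0.41, "dz": 0, "roll": 1.375, "hand": 0.036},
    {"dx": 0.1, "dy": 0.41, "dz": 0, "roll": 1.375, "hand": 0.036},
    {"dx": 0.1, "dy": 0.41, "dz": 0, "roll": 1.375, "hand": 0.036},
    {"dx": 0.1, "dy": 0.41, "dz": 0, "roll": 1.375, "hand": 0.036},
    {"dx": 0.1, "dy": 0.41, "dz": 0, "roll": 1.375, "hand": 0.036},
    {"dx": 0.1, "dy": 0.41, "dz": 0, "roll": 1.375, "hand": 0.036},
    {"dx": 0.1, "dy": 0.41, "dz": 0, "roll": 1.375, "hand": 0.036},
    {"dx": 0.1, "dy": 0.41, "dz": 0, "roll": 1.375, "hand": 0.036},
    {"dx": 0.1, "dy": 0.41, "dz": 0, "roll": 1.375, "hand": 0.036},
    {"dx": 0.1, "dy": 0.41, "dz": 0, "roll": 1.375, "hand": 0.036},
    {"dx": 0.1, "dy": 0.41, "dz": 0, "roll": 1.375, "hand": 0.036},
    {"dx": 0.1, "dy": 0.41, "dz": 0, "roll": 1.375, "hand": 0.036},
    {"dx": 0.1, "dy": 0.41, "dz": 0.02, "roll": 1.375, "hand": 0.036},
    {"dx": 0.1, "dy": 0.41, "dz": 0.02, "roll": 1.375, "hand": 0.036},
  ],
)

```text
time: 12.52
ee_pos: [0.439, 0.3565, 0.2784]
tcp_rot: [-179.9, 0.1, 97.1]
wrist_force: [-0.2, -0.8, -1.2]
opening: 0.036
```

```bash
python3 -c "
from h import *
rel((.439,.350,.198,97)); c=blob(.036,.044,.6,.72,-.025,.058)
c=bot.camera('wrist');save('pics/w2.png',c['frame'])"
```

```text
at [0.439  0.3565 0.2784] [-1.799e+02  1.000e-01  9.710e+01] F [-0.2 -0.8 -1.2] t 12.52 tips 0.1734 open 0.036
dx -0.006 dy -0.001 dz 0.080 roll 0.002 (0.439, 0.35, 0.198, 97)
blob 604 0.6629 0.0171 d 0.0972
```

View pics/w2.png

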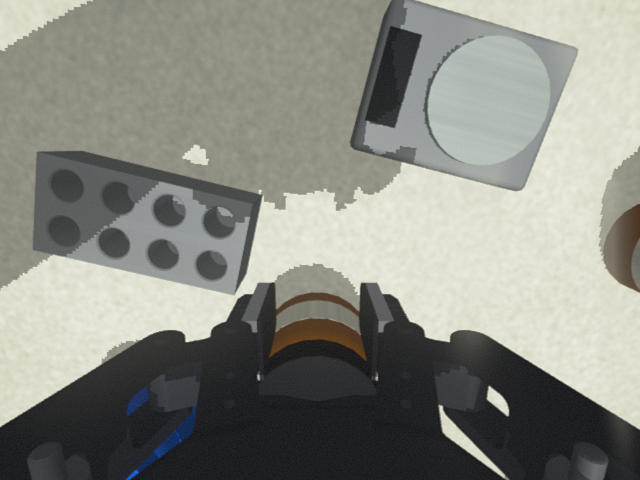

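The wrist view shows the jar directly behind the fingers at (318,350), with the vial block's corner at (238,293) left of the left finger. I'll descend with the tips at about 35 mm and push toward −y.

drive_tool(
  plan=[
    {"dx": 0, "dy": 0, "dz": 0.03, "roll": 0, "hand": 0.036},
    {"dx": -0.002, "dy": 0, "dz": 0.06, "roll": 0, "hand": 0.036},
    {"dx": -0.006, "dy": 0, "dz": 0.07, "roll": 0, "hand": 0.036},
    {"dx": -0.006, "dy": 0, "dz": 0.07, "roll": 0, "hand": 0.036},
  ],
)

```text
time: 12.95
ee_pos: [0.4401, 0.3481, 0.2094]
tcp_rot: [-179.8, 0.1, 97.0]
wrist_force: [-0.9, 0.6, -0.1]
opening: 0.0363
```

```bash
python3 -c "
from h import *
rel((.4873,-.0422,.208,97)); print(bot.get_obs()['q'])"
```

```text
at [0.4401 0.3481 0.2094] [-1.798e+02  1.000e-01  9.700e+01] F [-0.9  0.6 -0.1] t 12.95 tips 0.1734 open 0.0363
dx -0.393 dy -0.001 dz 0.001 roll 0.000 (0.4873, -0.0422, 0.208, 97)
[ 3.83469850e+01  7.40652697e+00 -8.92837996e+00  7.38976034e+01
 -1.33670046e-02  1.21326270e+02]
```

drive_tool(
  plan=[
    {"dx": -0.012, "dy": -0.001, "dz": 0, "roll": 0, "hand": 0.036},
    {"dx": -0.02, "dy": -0.001, "dz": 0, "roll": 0, "hand": 0.036},
    {"dx": -0.025, "dy": -0.001, "dz": 0, "roll": 0, "hand": 0.036},
    {"dx": -0.03, "dy": -0.001, "dz": 0, "roll": 0, "hand": 0.036},
    {"dx": -0.036, "dy": -0.001, "dz": 0, "roll": 0, "hand": 0.036},
    {"dx": -0.044, "dy": -0.001, "dz": 0, "roll": 0, "hand": 0.036},
    {"dx": -0.053, "dy": -0.001, "dz": 0, "roll": 0, "hand": 0.036},
    {"dx": -0.063, "dy": -0.001, "dz": 0, "roll": 0, "hand": 0.036},
    {"dx": -0.074, "dy": -0.001, "dz": 0, "roll": 0, "hand": 0.036},
    {"dx": -0.086, "dy": -0.001, "dz": 0, "roll": 0, "hand": 0.036},
    {"dx": -0.098, "dy": -0.001, "dz": 0, "roll": 0, "hand": 0.036},
    {"dx": -0.11, "dy": -0.001, "dz": 0, "roll": 0, "hand": 0.036},
    {"dx": -0.122, "dy": -0.001, "dz": 0, "roll": 0, "hand": 0.036},
    {"dx": -0.134, "dy": -0.001, "dz": 0, "roll": 0, "hand": 0.036},
    {"dx": -0.146, "dy": -0.001, "dz": 0, "roll": 0, "hand": 0.036},
    {"dx": -0.157, "dy": -0.001, "dz": 0, "roll": 0, "hand": 0.036},
    {"dx": -0.167, "dy": -0.001, "dz": 0, "roll": 0, "hand": 0.036},
    {"dx": -0.175, "dy": -0.001, "dz": 0, "roll": 0, "hand": 0.036},
    {"dx": -0.181, "dy": -0.001, "dz": 0, "roll": 0, "hand": 0.036},
    {"dx": -0.184, "dy": -0.001, "dz": 0, "roll": 0, "hand": 0.036},
  ],
)

```text
time: 14.62
ee_pos: [0.4623, 0.1666, 0.2124]
tcp_rot: [179.9, -0.1, 97.0]
wrist_force: [-0.5, 6.3, 5.2]
opening: 0.0364
```

```bash
python3 -c "
from h import *
c=blob(.074,.09,.41,.6,.0,.25)
P=cloud(c);m=(P[...,2]>.07)&(P[...,2]<.095)&(P[...,0]>.41)&(P[...,0]<.6)&(P[...,1]>0)&(P[...,1]<.25);print(m.sum())
rel((.4873,-.0422,.208,97))"
```

```text
blob 587 0.4686 0.1196 d 0.0745
592
at [0.4623 0.1664 0.2122] [179.9  -0.   97. ] F [0.3 1.9 2.1] t 14.67 tips 0.1734 open 0.0361
dx -0.210 dy -0.001 dz 0.004 roll 0.001 (0.4873, -0.0422, 0.208, 97)
```

drive_tool(
  plan=[
    {"dx": -0.004, "dy": -0.001, "dz": 0.002, "roll": 0, "hand": 0.036},
    {"dx": -0.01, "dy": -0.001, "dz": 0.003, "roll": 0, "hand": 0.036},
    {"dx": -0.018, "dy": -0.001, "dz": 0.003, "roll": 0, "hand": 0.036},
    {"dx": -0.028, "dy": -0.001, "dz": 0.003, "roll": 0, "hand": 0.036},
    {"dx": -0.039, "dy": -0.001, "dz": 0.003, "roll": 0, "hand": 0.036},
    {"dx": -0.051, "dy": -0.001, "dz": 0.003, "roll": 0, "hand": 0.036},
    {"dx": -0.064, "dy": -0.001, "dz": 0.003, "roll": 0, "hand": 0.036},
    {"dx": -0.077, "dy": -0.001, "dz": 0.003, "roll": 0, "hand": 0.036},
    {"dx": -0.09, "dy": -0.001, "dz": 0.003, "roll": 0, "hand": 0.036},
    {"dx": -0.103, "dy": -0.001, "dz": 0.003, "roll": 0, "hand": 0.036},
    {"dx": -0.116, "dy": -0.001, "dz": 0.003, "roll": 0, "hand": 0.036},
    {"dx": -0.129, "dy": -0.001, "dz": 0.003, "roll": 0, "hand": 0.036},
    {"dx": -0.142, "dy": -0.001, "dz": 0.003, "roll": 0, "hand": 0.036},
    {"dx": -0.155, "dy": -0.001, "dz": 0.003, "roll": 0, "hand": 0.036},
    {"dx": -0.168, "dy": -0.001, "dz": 0.003, "roll": 0, "hand": 0.036},
    {"dx": -0.18, "dy": -0.001, "dz": 0.003, "roll": 0, "hand": 0.036},
    {"dx": -0.191, "dy": -0.001, "dz": 0.003, "roll": 0, "hand": 0.036},
    {"dx": -0.2, "dy": -0.001, "dz": 0.003, "roll": 0, "hand": 0.036},
    {"dx": -0.206, "dy": -0.001, "dz": 0.003, "roll": 0, "hand": 0.036},
    {"dx": -0.209, "dy": -0.001, "dz": 0.003, "roll": 0, "hand": 0.036},
  ],
)

```text
time: 16.33
ee_pos: [0.4866, -0.041, 0.2086]
tcp_rot: [180.0, -0.0, 97.0]
wrist_force: [-0.6, 6.2, 5.7]
opening: 0.0358
```

drive_tool(
  plan=[
    {"dx": 0.01, "dy": 0, "dz": 0, "roll": 0, "hand": 0.036},
    {"dx": 0.03, "dy": 0, "dz": 0, "roll": 0, "hand": 0.036},
    {"dx": 0.05, "dy": 0, "dz": -0.03, "roll": 0, "hand": 0.05},
    {"dx": 0.05, "dy": 0, "dz": -0.07, "roll": 0, "hand": 0.05},
    {"dx": 0.05, "dy": 0, "dz": -0.1, "roll": 0, "hand": 0.05},
    {"dx": 0.05, "dy": 0, "dz": -0.1, "roll": 0, "hand": 0.05},
  ],
)

```text
time: 16.83
ee_pos: [0.481, 0.01, 0.3142]
tcp_rot: [179.6, 0.1, 97.1]
wrist_force: [0.5, -0.4, -0.1]
opening: 0.0503
```

```bash
python3 -c "
from h import *
c=blob(.074,.09,.41,.6,-.16,0)
save('pics/top4.png',c['frame'][80:360,120:560])
d=np.array([.9972,-.075]);
rel()"
```

```text
blob 581 0.4924 -0.088 d 0.0754
at [0.4809 0.0098 0.3113] [1.797e+02 1.000e-01 9.710e+01] F [-0.1 -0.4 -0.9] t 16.88 tips 0.1734 open 0.0502
```

View pics/top4.png

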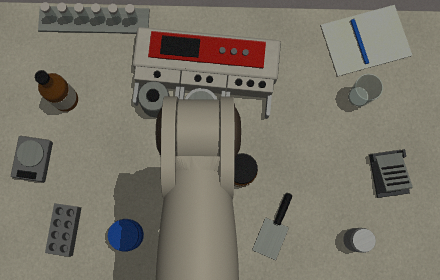

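```bash
python3 -c "
from h import *
rel((.4176,-.0826,.305,175.7),(.4176,-.0826,.203,175.7))"
```

```text
at [0.4809 0.0098 0.3113] [1.797e+02 1.000e-01 9.710e+01] F [-0.1 -0.4 -0.9] t 16.88 tips 0.1734 open 0.0502
dx -0.084 dy -0.074 dz 0.006 roll -1.372 (0.4176, -0.0826, 0.305, 175.7)
dx -0.084 dy -0.074 dz 0.108 roll -1.372 (0.4176, -0.0826, 0.203, 175.7)
```

drive_tool(
  plan=[
    {"dx": -0.084, "dy": -0.074, "dz": 0, "roll": -1.372, "hand": 0.05},
    {"dx": -0.084, "dy": -0.074, "dz": 0, "roll": -1.372, "hand": 0.05},
    {"dx": -0.084, "dy": -0.074, "dz": 0, "roll": -1.372, "hand": 0.05},
    {"dx": -0.084, "dy": -0.074, "dz": 0, "roll": -1.372, "hand": 0.05},
    {"dx": -0.084, "dy": -0.074, "dz": 0, "roll": -1.372, "hand": 0.05},
    {"dx": -0.084, "dy": -0.074, "dz": 0, "roll": -1.372, "hand": 0.05},
    {"dx": -0.084, "dy": -0.074, "dz": 0, "roll": -1.372, "hand": 0.05},
    {"dx": -0.084, "dy": -0.074, "dz": 0, "roll": -1.372, "hand": 0.05},
    {"dx": -0.084, "dy": -0.074, "dz": 0, "roll": -1.372, "hand": 0.05},
    {"dx": -0.084, "dy": -0.074, "dz": 0, "roll": -1.372, "hand": 0.05},
    {"dx": -0.084, "dy": -0.074, "dz": 0, "roll": -1.372, "hand": 0.05},
    {"dx": -0.084, "dy": -0.074, "dz": 0, "roll": -1.372, "hand": 0.05},
    {"dx": -0.084, "dy": -0.074, "dz": 0.03, "roll": -1.372, "hand": 0.05},
    {"dx": -0.084, "dy": -0.074, "dz": 0.07, "roll": -1.372, "hand": 0.05},
    {"dx": -0.084, "dy": -0.074, "dz": 0.1, "roll": -1.372, "hand": 0.05},
    {"dx": -0.084, "dy": -0.074, "dz": 0.105, "roll": -1.372, "hand": 0.05},
    {"dx": -0.084, "dy": -0.074, "dz": 0.105, "roll": -1.372, "hand": 0.05},
  ],
)

```text
time: 18.3
ee_pos: [0.4162, -0.083, 0.201]
tcp_rot: [180.0, -0.3, 175.7]
wrist_force: [0.7, 0.1, 0.2]
opening: 0.0503
```

```bash
python3 -c "
from h import *
rel((.613,-.098,.203,175.7))"
```

```text
at [ 0.4162 -0.083   0.201 ] [180.   -0.3 175.7] F [0.7 0.1 0.2] t 18.3 tips 0.1734 open 0.0503
dx -0.197 dy -0.000 dz -0.002 roll -0.001 (0.613, -0.098, 0.203, 175.7)
```

drive_tool(
  plan=[
    {"dx": -0.015, "dy": 0, "dz": -0.002, "roll": 0, "hand": 0.05},
    {"dx": -0.025, "dy": 0, "dz": -0.002, "roll": 0, "hand": 0.05},
    {"dx": -0.031, "dy": 0, "dz": -0.002, "roll": 0, "hand": 0.05},
    {"dx": -0.037, "dy": 0, "dz": -0.002, "roll": 0, "hand": 0.05},
    {"dx": -0.044, "dy": 0, "dz": -0.002, "roll": 0, "hand": 0.05},
    {"dx": -0.053, "dy": 0, "dz": -0.002, "roll": 0, "hand": 0.05},
    {"dx": -0.064, "dy": 0, "dz": -0.002, "roll": 0, "hand": 0.05},
    {"dx": -0.076, "dy": 0, "dz": -0.002, "roll": 0, "hand": 0.05},
    {"dx": -0.088, "dy": 0, "dz": -0.002, "roll": 0, "hand": 0.05},
    {"dx": -0.1, "dy": 0, "dz": -0.002, "roll": 0, "hand": 0.05},
    {"dx": -0.112, "dy": 0, "dz": -0.002, "roll": 0, "hand": 0.05},
    {"dx": -0.124, "dy": 0, "dz": -0.002, "roll": 0, "hand": 0.05},
    {"dx": -0.136, "dy": 0, "dz": -0.002, "roll": 0, "hand": 0.05},
    {"dx": -0.148, "dy": 0, "dz": -0.002, "roll": 0, "hand": 0.05},
    {"dx": -0.16, "dy": 0, "dz": -0.002, "roll": 0, "hand": 0.05},
    {"dx": -0.17, "dy": 0, "dz": -0.002, "roll": 0, "hand": 0.05},
    {"dx": -0.178, "dy": 0, "dz": -0.002, "roll": 0, "hand": 0.05},
    {"dx": -0.184, "dy": 0, "dz": -0.002, "roll": 0, "hand": 0.05},
    {"dx": -0.188, "dy": 0, "dz": -0.002, "roll": 0, "hand": 0.05},
    {"dx": -0.191, "dy": 0, "dz": -0.002, "roll": 0, "hand": 0.05},
  ],
)

```text
time: 19.97
ee_pos: [0.608, -0.0979, 0.2058]
tcp_rot: [-180.0, -0.1, 175.6]
wrist_force: [-7.0, 0.7, 5.5]
opening: 0.05
```

drive_tool(
  plan=[
    {"dx": -0.002, "dy": 0, "dz": 0, "roll": 0, "hand": 0.05},
    {"dx": -0.003, "dy": 0, "dz": 0, "roll": 0, "hand": 0.05},
    {"dx": -0.004, "dy": 0, "dz": 0, "roll": 0, "hand": 0.05},
    {"dx": -0.004, "dy": 0, "dz": 0, "roll": 0, "hand": 0.05},
  ],
)

```text
time: 20.3
ee_pos: [0.6118, -0.0982, 0.2058]
tcp_rot: [-180.0, -0.0, 175.6]
wrist_force: [-3.8, 0.3, 4.5]
opening: 0.0501
```

drive_tool(
  plan=[
    {"dx": -0.001, "dy": 0, "dz": 0, "roll": 0, "hand": 0.05},
    {"dx": -0.002, "dy": 0, "dz": 0, "roll": 0, "hand": 0.05},
  ],
)

```text
time: 20.47
ee_pos: [0.6136, -0.0984, 0.2058]
tcp_rot: [-180.0, -0.1, 175.6]
wrist_force: [-4.9, -0.9, 4.9]
opening: 0.0504
```

drive_tool(
  plan=[
    {"dx": -0.001, "dy": 0, "dz": 0, "roll": 0, "hand": 0.05},
    {"dx": -0.002, "dy": 0, "dz": 0, "roll": 0, "hand": 0.05},
  ],
)

```text
time: 20.63
ee_pos: [0.6153, -0.0985, 0.2057]
tcp_rot: [-180.0, -0.1, 175.6]
wrist_force: [-12.2, 0.2, 9.2]
opening: 0.0503
```

drive_tool(
  plan=[
    {"dx": -0.001, "dy": 0, "dz": 0, "roll": 0, "hand": 0.05},
    {"dx": -0.001, "dy": 0, "dz": 0, "roll": 0, "hand": 0.05},
  ],
)

```text
time: 20.8
ee_pos: [0.6157, -0.0986, 0.2057]
tcp_rot: [-180.0, -0.2, 175.6]
wrist_force: [-13.0, 1.7, 9.3]
opening: 0.0502
```

drive_tool(
  plan=[
    {"dx": 0.01, "dy": 0, "dz": 0, "roll": 0, "hand": 0.05},
    {"dx": 0.03, "dy": 0, "dz": 0, "roll": 0, "hand": 0.05},
    {"dx": 0.07, "dy": 0, "dz": 0, "roll": 0, "hand": 0.02},
    {"dx": 0.1, "dy": 0, "dz": -0.03, "roll": 0, "hand": 0},
    {"dx": 0.12, "dy": -0.02, "dz": -0.07, "roll": 0, "hand": 0},
    {"dx": 0.12, "dy": -0.06, "dz": -0.1, "roll": 0, "hand": 0},
    {"dx": 0.12, "dy": -0.1, "dz": -0.1, "roll": 0, "hand": 0},
    {"dx": 0.12, "dy": -0.14, "dz": -0.1, "roll": 0, "hand": 0},
    {"dx": 0.12, "dy": -0.18, "dz": -0.1, "roll": 0, "hand": 0},
    {"dx": 0.12, "dy": -0.22, "dz": -0.1, "roll": 0, "hand": 0},
    {"dx": 0.12, "dy": -0.22, "dz": -0.1, "roll": 0, "hand": 0},
  ],
)

```text
time: 21.72
ee_pos: [0.4797, -0.3141, 0.3053]
tcp_rot: [-179.9, 0.0, 175.4]
wrist_force: [1.1, -0.8, 0.3]
opening: -0.0002
```

Run:
```python
from h import *
c=blob(.074,.09,.6,.72,-.16,-.05); blob(.0395,.046,.6,.72,-.02,.06,c); blob(.065,.09,.6,.72,.09,.19,c)
save('pics/top5.png',cv2.resize(c['frame'][90:290,230:550],None,fx=2.4,fy=2.4,interpolation=cv2.INTER_CUBIC)); rel()
P=cloud(dict(np.load("top0.npz")))
# pedal plate: points 20..60mm high, fit plane and edges
m=(P[...,2]>.024)&(P[...,2]<.065)&(P[...,0]>.43)&(P[...,0]<.57)&(P[...,1]<-.41)&(P[...,1]>-.54)
q=P[m]; A=np.c_[q[:,:2],np.ones(len(q))]; s=np.linalg.lstsq(A,q[:,2],rcond=None)[0]; print("plane",s,"slope",np.hypot(*s[:2]),"dir",np.degrees(np.arctan2(-s[1],-s[0])))
r=cv2.minAreaRect(q[:,:2].astype(np.float32)); print(r,cv2.boxPoints(r).round(3).tolist())
```

```text
blob 695 0.6555 -0.1036 d 0.0758
blob 714 0.6609 0.0182 d 0.0922
blob 743 0.6723 0.1385 d 0.0811
at [ 0.4799 -0.3126  0.3051] [-179.9    0.   175.4] F [-1.3 -0.   0.2] t 21.77 tips 0.1734 open -0.0001
plane [-0.28740695 -0.05507135  0.15853319] slope 0.2926356226646003 dir 10.847222907176956
((0.5021613836288452, -0.4717682898044586), (0.10201634466648102, 0.08663862943649292), 9.273024559020996) [[0.4449999928474426, -0.43700000643730164], [0.45899999141693115, -0.5230000019073486], [0.5590000152587891, -0.5059999823570251], [0.5460000038146973, -0.42100000381469727]]
```

View pics/top5.png

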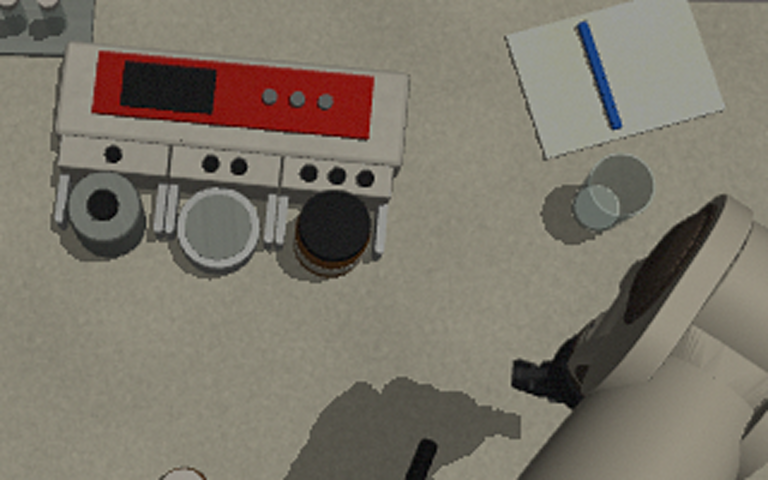

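The enlarged top view shows the can, tin and jar seated in pockets 1, 2 and 3, with the spatula and beaker undisturbed. Next is the pedal geometry, worked out from the saved top cloud.

Run:
```python
from h import *
P=cloud(dict(np.load("top0.npz"))); 
m=(P[...,2]>.022)&(P[...,2]<.065)&(P[...,0]>.43)&(P[...,0]<.57)&(P[...,1]<-.41)&(P[...,1]>-.54)
q=P[m]; k=np.ones(len(q),bool)
for _ in range(8):
    A=np.c_[q[:,:2],np.ones(len(q))]; s=np.linalg.lstsq(A[k],q[k,2],rcond=None)[0]; k=abs(A@s-q[:,2])<.004
print(k.sum(),"plane",s,np.degrees(np.arctan2(-s[1],-s[0])))
r=cv2.minAreaRect(q[k][:,:2].astype(np.float32)); print(r,cv2.boxPoints(r).round(4).tolist())
d=np.array([np.cos(np.radians(9.5)),np.sin(np.radians(9.5))]); e=np.array([-d[1],d[0]])
a=q[k][:,:2]@d; b=q[k][:,:2]@e
print("along",np.percentile(a,[0,1,3,97,99,100]).round(4))
for lo in np.arange(a.min(),a.max(),.012):
    j=(a>=lo)&(a<lo+.012); print(round(lo,3),j.sum(),np.percentile(b[j],[2,98]).round(4),b[j].mean().round(4),q[k][j,2].mean().round(4))
# base plate at 10 mm
m=(P[...,2]>.007)&(P[...,2]<.06)&(P[...,0]>.42)&(P[...,0]<.58)&(P[...,1]<-.40)&(P[...,1]>-.54)
r=cv2.minAreaRect(P[m][:,:2].astype(np.float32)); print("base",r)
rel()
```

```text
906 plane [-0.30157543 -0.05393272  0.16618835] 10.139393180695855
((0.5014479160308838, -0.4714418947696686), (0.10111705213785172, 0.08559245616197586), 7.603170871734619) [[0.4456999897956848, -0.435699999332428], [0.4569999873638153, -0.5206000208854675], [0.557200014591217, -0.5072000026702881], [0.5458999872207642, -0.4223000109195709]]
along [0.3667 0.3684 0.3703 0.4599 0.4616 0.4686]
0.367 107 [-0.5801 -0.5161] -0.5484 0.0536
0.379 115 [-0.5802 -0.5153] -0.5478 0.0502
0.391 116 [-0.5803 -0.5156] -0.5482 0.0469
0.403 108 [-0.5802 -0.5161] -0.5474 0.043
0.415 110 [-0.5808 -0.5163] -0.5482 0.0392
0.427 106 [-0.5807 -0.5157] -0.5472 0.0353
0.439 117 [-0.587  -0.5125] -0.5489 0.0317
0.451 122 [-0.5894 -0.5073] -0.5499 0.0282
0.463 5 [-0.5849 -0.5072] -0.5387 0.0268
base ((0.49944934248924255, -0.4746984839439392), (0.15628443658351898, 0.12603609263896942), 1.1958954334259033)
at [ 0.4799 -0.3126  0.3051] [-179.9    0.   175.4] F [-1.3 -0.   0.2] t 21.77 tips 0.1734 open -0.0001
```

```bash
python3 -c "
from h import *
rel((.4696,-.4771,.25,175.4))"
```

```text
at [ 0.4799 -0.3126  0.3051] [-179.9    0.   175.4] F [-1.3 -0.   0.2] t 21.77 tips 0.1734 open -0.0001
dx -0.003 dy -0.165 dz 0.055 roll 0.000 (0.4696, -0.4771, 0.25, 175.4)
```

drive_tool(
  plan=[
    {"dx": -0.003, "dy": -0.04, "dz": 0, "roll": 0, "hand": 0},
    {"dx": -0.003, "dy": -0.08, "dz": 0, "roll": 0, "hand": 0},
    {"dx": -0.003, "dy": -0.12, "dz": 0, "roll": 0, "hand": 0},
    {"dx": -0.003, "dy": -0.155, "dz": 0.02, "roll": 0, "hand": 0},
    {"dx": -0.003, "dy": -0.165, "dz": 0.05, "roll": 0, "hand": 0},
    {"dx": -0.003, "dy": -0.165, "dz": 0.055, "roll": 0, "hand": 0},
    {"dx": -0.003, "dy": -0.165, "dz": 0.055, "roll": 0, "hand": 0},
    {"dx": -0.003, "dy": -0.165, "dz": 0.055, "roll": 0, "hand": 0},
  ],
)

```text
time: 22.43
ee_pos: [0.4715, -0.4724, 0.251]
tcp_rot: [180.0, -0.0, 175.7]
wrist_force: [-0.3, 0.6, 0.9]
opening: -0.0
```

```bash
python3 -c "
from h import *
rel((.4696,-.4771,.225,175.4)); c=bot.camera('scene'); save('pics/s1.png',cv2.resize(c['frame'][120:320,90:330],None,fx=3,fy=3))"
```

```text
at [ 0.4715 -0.4724  0.251 ] [180.   -0.  175.7] F [-0.3  0.6  0.9] t 22.43 tips 0.1734 open -0.0
dx 0.002 dy -0.005 dz 0.026 roll 0.005 (0.4696, -0.4771, 0.225, 175.4)
```

View pics/s1.png

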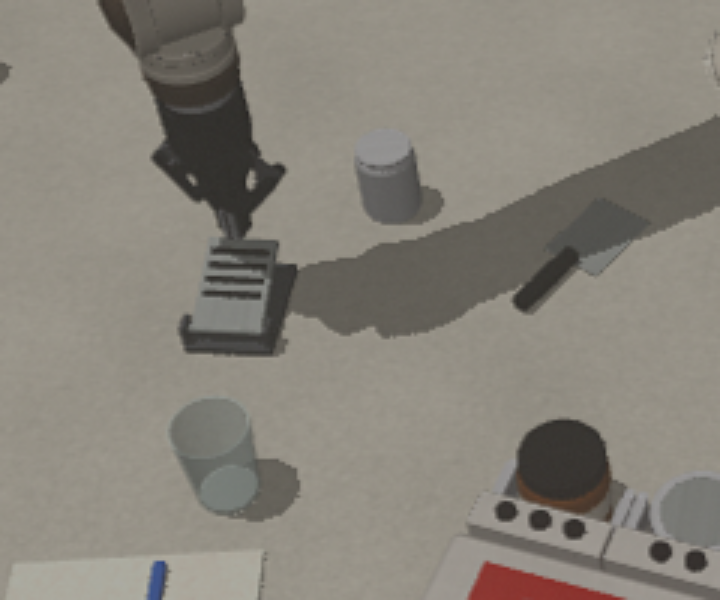

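The tips at (233,235) hang over the pedal's raised free edge at (245,243), and the jar sits in the three-dot pocket. Now I press.

drive_tool(
  plan=[
    {"dx": 0.001, "dy": -0.004, "dz": 0.01, "roll": 0, "hand": 0},
    {"dx": 0.001, "dy": -0.004, "dz": 0.018, "roll": 0, "hand": 0},
    {"dx": 0.001, "dy": -0.004, "dz": 0.024, "roll": 0, "hand": 0},
    {"dx": 0.001, "dy": -0.004, "dz": 0.029, "roll": 0, "hand": 0},
    {"dx": 0.001, "dy": -0.004, "dz": 0.034, "roll": 0, "hand": 0},
  ],
)

```text
time: 22.9
ee_pos: [0.4696, -0.4774, 0.2162]
tcp_rot: [-180.0, -0.0, 175.7]
wrist_force: [-2.2, 0.7, 4.9]
opening: 0.0001
```

drive_tool(
  plan=[
    {"dx": 0, "dy": 0, "dz": 0.003, "roll": 0, "hand": 0},
    {"dx": 0, "dy": 0, "dz": 0.006, "roll": 0, "hand": 0},
    {"dx": 0, "dy": 0, "dz": 0.008, "roll": 0, "hand": 0},
    {"dx": 0, "dy": 0, "dz": 0.01, "roll": 0, "hand": 0},
  ],
)

```text
time: 23.23
ee_pos: [0.4694, -0.4777, 0.2067]
tcp_rot: [-180.0, -0.0, 175.6]
wrist_force: [-3.5, -0.1, 5.3]
opening: -0.0003
```

drive_tool(
  plan=[
    {"dx": 0, "dy": 0, "dz": 0.002, "roll": 0, "hand": 0},
    {"dx": 0, "dy": 0, "dz": 0.004, "roll": 0, "hand": 0},
    {"dx": 0, "dy": 0, "dz": 0.005, "roll": 0, "hand": 0},
  ],
)

```text
time: 23.48
ee_pos: [0.4693, -0.4777, 0.2023]
tcp_rot: [-179.9, -0.0, 175.6]
wrist_force: [-7.9, 2.6, 15.4]
opening: -0.0001
```

drive_tool(
  plan=[
    {"dx": 0, "dy": 0, "dz": 0.001, "roll": 0, "hand": 0},
    {"dx": 0, "dy": 0, "dz": 0.001, "roll": 0, "hand": 0},
  ],
)

```text
time: 23.65
ee_pos: [0.4692, -0.4777, 0.2023]
tcp_rot: [-179.9, 0.0, 175.6]
wrist_force: [-7.4, 2.6, 13.0]
opening: -0.0001
```

drive_tool(
  plan=[
    {"dx": 0, "dy": 0, "dz": 0.001, "roll": 0, "hand": 0},
    {"dx": 0, "dy": 0, "dz": 0.002, "roll": 0, "hand": 0},
    {"dx": 0, "dy": 0, "dz": 0.002, "roll": 0, "hand": 0},
    {"dx": 0, "dy": 0, "dz": 0.002, "roll": 0, "hand": 0},
    {"dx": 0, "dy": 0, "dz": 0.002, "roll": 0, "hand": 0},
    {"dx": 0, "dy": 0, "dz": 0.002, "roll": 0, "hand": 0},
    {"dx": 0, "dy": 0, "dz": 0.002, "roll": 0, "hand": 0},
    {"dx": 0, "dy": 0, "dz": 0.002, "roll": 0, "hand": 0},
    {"dx": 0, "dy": 0, "dz": 0.002, "roll": 0, "hand": 0},
    {"dx": 0, "dy": 0, "dz": 0.002, "roll": 0, "hand": 0},
    {"dx": 0, "dy": 0, "dz": 0.002, "roll": 0, "hand": 0},
    {"dx": 0, "dy": 0, "dz": 0.002, "roll": 0, "hand": 0},
  ],
)

```text
time: 24.65
ee_pos: [0.4691, -0.4776, 0.2019]
tcp_rot: [-179.9, 0.1, 175.6]
wrist_force: [-10.6, 5.8, 24.4]
opening: -0.0001
```

Run:
```python
from h import *
rel()
P=cloud(bot.camera('scene'))
m=(P[...,2]>.02)&(P[...,2]<.06)&(P[...,0]>.48)&(P[...,0]<.54)&(P[...,1]<-.45)&(P[...,1]>-.49)
q=P[m]; A=np.c_[q[:,:2],np.ones(len(q))]; s=np.linalg.lstsq(A,q[:,2],rcond=None)[0]; print(len(q),"plane",s,"tilt",np.arctan(np.hypot(*s[:2])))
```

```text
at [ 0.4691 -0.4776  0.2019] [-1.799e+02  1.000e-01  1.756e+02] F [-10.6   5.8  24.4] t 24.65 tips 0.1734 open -0.0001
234 plane [-0.14361354 -0.05281479  0.0777408 ] tilt 0.15183939687482267
```

drive_tool(
  plan=[
    {"dx": 0, "dy": 0, "dz": -0.006, "roll": 0, "hand": 0},
    {"dx": 0, "dy": 0, "dz": -0.012, "roll": 0, "hand": 0},
    {"dx": 0, "dy": 0, "dz": -0.018, "roll": 0, "hand": 0},
    {"dx": 0, "dy": 0, "dz": -0.024, "roll": 0, "hand": 0},
    {"dx": 0, "dy": 0, "dz": -0.035, "roll": 0, "hand": 0},
    {"dx": 0, "dy": 0, "dz": -0.06, "roll": 0, "hand": 0},
    {"dx": 0.01, "dy": 0, "dz": -0.1, "roll": 0, "hand": 0},
    {"dx": 0.05, "dy": 0.0, "dz": -0.13, "roll": 0, "hand": 0},
    {"dx": 0.09, "dy": 0, "dz": -0.15, "roll": 0, "hand": 0},
    {"dx": 0.13, "dy": 0, "dz": -0.15, "roll": 0, "hand": 0},
    {"dx": 0.16, "dy": 0, "dz": -0.15, "roll": 0, "hand": 0},
    {"dx": 0.16, "dy": 0, "dz": -0.15, "roll": 0, "hand": 0},
    {"dx": 0.16, "dy": 0, "dz": -0.15, "roll": 0, "hand": 0},
  ],
)

```text
time: 25.78
ee_pos: [0.3084, -0.4654, 0.3492]
tcp_rot: [-180.0, 0.0, 175.5]
wrist_force: [-0.7, -0.2, 0.7]
opening: 0.0
```

Run:
```python
from h import *
rel()
c=bot.camera("top"); blob(.074,.09,.6,.72,-.16,-.05,c); blob(.0395,.046,.6,.72,-.02,.06,c); blob(.065,.09,.6,.72,.09,.19,c)
P=cloud(c)
for n,lo,hi,b in (("grease",.07,.09,(.28,.38,-.45,-.33)),("small",.06,.08,(.33,.42,0,.09)),("blue",.06,.1,(.27,.38,.14,.25))):
    try: print(n); blob(lo,hi,*b,c)
    except Exception: print("hidden")
P=cloud(bot.camera('scene'))
m=(P[...,2]>.02)&(P[...,2]<.06)&(P[...,0]>.46)&(P[...,0]<.54)&(P[...,1]<-.45)&(P[...,1]>-.49)
q=P[m]; A=np.c_[q[:,:2],np.ones(len(q))]; s=np.linalg.lstsq(A,q[:,2],rcond=None)[0]; print("tilt",np.arctan(np.hypot(*s[:2])),"z pad",s@[.4696,-.477,1])
save('pics/top6.png',c['frame'][80:360,100:560])
```

```text
at [ 0.3084 -0.4654  0.3492] [-180.     0.   175.5] F [-0.7 -0.2  0.7] t 25.78 tips 0.1734 open 0.0
blob 698 0.6554 -0.1033 d 0.0759
blob 707 0.6633 0.0172 d 0.0974
blob 745 0.6721 0.1397 d 0.0807
grease
blob 460 0.3268 -0.3812 d 0.0593
small
blob 324 0.3745 0.0466 d 0.0495
blue
blob 793 0.3227 0.1961 d 0.0778
tilt 0.3069300372073449 z pad 0.05029480310316607
```

View pics/top6.png

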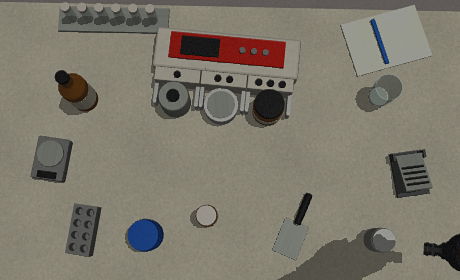

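```bash
python3 -c "
from h import *
print(bot.job_done())"
```

```text
the job is handed in; nothing more can be done
None
```

I slid the tin into the two-dot pocket, then the jar into the three-dot pocket. I then pressed the pedal to its stop, held it about a second and let it come back up. The job was handed in at about 26 s of the 72 s allowed.

- **Tin and jar:** I pushed both along the bench from behind, without gripping them. At the end of each push the force rose to 21 N (tin) and 13 N (jar), which I took as the back wall. The contact positions lie within about 3 mm of where the wall should be. In the last top view the jar is at (0.655, −0.103), where expected. The tin is seated too, but its last measurement took in parts of the pocket walls, so it is less exact.
- **Pedal:** the pad went down about 21 mm and stopped firm at 24 N, with almost no further movement when I commanded 2 mm more. Afterwards it was back at its released height (tilt 0.31 rad, pad at 50 mm).
- **A check that disagreed:** a rough tilt fit while the pedal was pressed read 0.15 rad. From the released 0.31 rad that is a drop of only 0.16, short of the 0.26 rad full stroke. I think the fingers disturbed that fit, and I trusted the travel and the hard stop instead.
- **Other things:** the steel can, grease can, small jar and blue jar measure within about 1.5 mm of where they started. The other bystanders, including the spatula, look unmoved in the picture.

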